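Set and lock a rotary analyser mount at 60 degrees

ROBOT

A 6-joint arm with a two-finger parallel gripper is mounted at the origin on a cart in front of the work surface, level with it; the furniture and walls round the work are solid. World frame = base frame: x ahead of the robot, y to its left, z up, the work surface at z = 0. Lengths are in m, angles in rad, forces in N, time in s.
With the tool pointing down it reaches from about 0.35 to 0.85 m from the base axis. Payload 8.1 kg.
Tool frame: the origin (TCP) lies at the very end of the fingers, on their centre line; the grasp point (between the pads) lies robot.grip_point_offset behind it (robot.grip_point_offset is the distance from the TCP to the grasp point, in m); z points along the fingers, y is the line along which they close (so a half turn about z gives the same grasp; the last joint's range is limited). The gripper opens to 93 mm and grips with 3 to 60 N. Pads are 15 mm wide; open, the fingers measure 128 mm over their backs; the gripper's body (75 mm by 188 mm) begins 65 mm behind the grasp point.
Start: joints at [-1.217, 0.13, 1.488, -0, 1.523, -0.085], TCP at [0.255, -0.543, 0.181] pointing down, gripper open.
Joint ranges: [-2.96, 2.96], [-0.89, 2.26], [0.02, 2.5], [-1.34, 4.48], [0, 2.73], [-2.66, 2.66]. Speed limits (rad/s): [2.39, 2.39, 2.79, 3.14, 3.14, 3.14].

INTERFACE

Orientations are given as a rotation vector (axis times angle).
In Python, from plant import robot, eyes gives the robot as it stands. The module is installed in compiled form; this text tells all that it offers.
- The arm moves only by the tool apply_moves, never from a script. Its argument "steps" is one flat list of numbers, 7 for each row, row after row: the shift along the tool's x, y, z in units of 30 mm (1.0 is 30 mm), then the turn, a rotation vector about the tool's x, y, z in units of 6 degrees (1.0 is 6 degrees), then the opening in per cent of the stroke, from 0 (shut) to 100 (fully open). In form: [dx, dy, dz, ax, ay, az, fingers, dx, dy, dz, ax, ay, az, fingers, ...]. A call has 1 to 12 rows; each row shifts and turns the commanded pose from where the row before left it, along the tool's axes as they then stand; what a row does not reach is not made up. A row lasts 1/12 s, in which the tool goes at most 41.7 mm and 7.16 degrees, less where a joint would pass 70% of its speed; a pose out of reach is approached as far as the arm can. A call is refused whole if a number of a shift passes 1 or a number of a turn 1, either way. A call with a gripper value outside its range is refused whole. The fingers move at their own pace and stop on an object; "grip_force" is the grip in N (left out, the last holds). Time passes only in rows, so rows that do not move let the fingers close. It gives the time, the measured TCP pose, the force, the opening and the grip force at its end, in the units of the state.
- robot.read_state(): the state, without advancing time (a new reading comes with each control period).
- eyes.read_camera(name): name is "side" or "top"; returns the picture (480x640x3 uint8, red, green, blue); there is no depth.
- eyes.calibration(name): a dict with "K" (3x3 intrinsics, pixels), "R" (3x3) and "t" (3): a world point X has camera coordinates R X + t. Camera axes: x right, y down, z forward; pixel columns grow to the right and rows downward; lengths in m; the calibration is good to about 2 mm. A picture is of the moment at which its call begins. calibration takes no time and is no camera call.
- robot.close_job(): hands the job in; it is judged then, once.
Trained networks look in the newest picture that a camera, given by its name, has taken for a name from the list of things; names that differ only in an ending like _2 or _b are one class to them, and where a whole thing is asked for, a point or a joint stands for the part that bears it (a point fixed in the world has none). Each returns a list of dicts, best first, with "conf" (0 to 1); they miss things now and then, are a little off and sometimes report something else, mostly with a low value. They report only what shows in the picture. A call takes as long as a camera call.
- eyes.search_frame(camera, thing): "rect" ([left, top, width, height] in pixels, round what is visible of it).
- eyes.place_of(camera, thing): "xy" ([column, row] in pixels: a listed point, or the origin of a listed thing).
The state is a dict: "t": time; "q": joint angles; "dq": joint speeds; "joint_torque": joint torques, N m; "tool_pos": TCP position; "orientation": TCP orientation; "force": force on the tool from outside, world axes, zero at the start; "wrist_torque": the same for the moment, N m; "opening": finger opening in m; "gripper_force": force on a finger pad.
Only numpy, scipy, OpenCV 4.12 (cv2) and the standard library are available. Lean on these libraries where they do the work, as an engineer would, in place of code of your own. Each camera call takes 0.05 s, during which the arm holds its last target. There are 200 camera calls.

TASK

Turn the dial of the rotary mount until its scale reads 60 degrees against the index line, and let go. Then lay the lock pin in the slanted rest, shoulder at the trough's upper end, let go of it and take it again so that it can be held upright. Push it firmly down through the dial and the base until its shoulder sits on the dial, leave it there with the dial still at 60, and leave the other things on the bench alone.

Things in the scene. Friction and masses are not known exactly. Their poses are not given: they have to be found in the camera images.
- rotary_mount: fixed rotary mount: aluminium block 130 x 130 x 34 mm with low feet on its -x and +x sides (172 mm over all in x). Origin at the centre of its underside, on the dial's vertical axis; x and y along the block's sides. On top turns a steel dial, 108 mm in diameter, 8 mm thick, upper face 43 mm above the bench.
- dial (a joint): scale reading of the dial in radians (60 degrees = 1.047), as faces the index line; grows as the dial turns anticlockwise seen from above; range 0 to pi; slight friction (0.06 N m), stays where it is left. 7 through holes in the dial, 11.5 mm wide, 39 mm from the axis, 30 degrees apart: one of them lies over the base's hole at every 30 degrees of reading.
- index_line (a point): inner end of the index line, on the fixed index block at the dial's rim, on the mount's -x side, at the height of the dial's face. The dial's scale: ticks on half the rim from 0 to 180, short every 10 degrees, long every 30, no figures; a small dot lies just outside the zero end; readings follow one another clockwise on the dial. 60 is the second long tick after the (long) zero tick.
- dial_grip (a point): centre of the dial's hub, on the dial's axis, 12 mm above the dial's face; turns with the dial. The hub is a black block with flat sides, 46 mm long (along this point's x) and 28 mm wide (along its y), 24 mm high above the dial's face; grasp it across the 28 mm.
- pin_hole (a point): axis of the one vertical pin hole in the base, at the height of the dial's upper face (43 mm above the bench), 39 mm from the dial's axis on the mount's +y side; axes as the mount's. The hole is 11.5 mm wide and runs through the base. In it a stiff friction catch, met 11 mm before the pin is home, gives way at about 6 N and does not spring back.
- lock_pin: loose pin, about 60 g: round steel shaft 9 mm thick, 38 mm long, chamfered tip; black square grip 14 x 14 x 34 mm. Origin on its axis at the shoulder, where the shaft leaves the grip; x along the pin to the tip, the grip's flats face y and z. Centre of mass 27 mm from the tip. At the start it lies on the bench on its tip and the shoulder's edge, z up, tip 4 degrees down.
- pin_tip (a point): the tip of the lock pin's shaft, on its axis, 38 mm from the shoulder
- pin_rest: fixed rest: base plate 80 x 50 x 8 mm with an open V trough, 36 mm long and 17 mm wide at its rim, that falls 45 degrees towards the rest's +x; it carries the pin's shaft, tip down, while the grip stands free beyond the upper end. Origin at the centre of the underside.
- rest_seat (a point): where the pin's shoulder is when the pin lies in the trough with its shoulder against the upper end; 55 mm above the bench, 15 mm to the -x side of the rest's origin; the pin may lie a few mm higher up. Axes as the rest's.
- rest_low (a point): where the pin's tip is then, 38 mm farther down the 45 degree slope
- weight_100g: bystander: polished steel calibration weight with a knob, 24 x 42 mm
- rubber_stopper: bystander: rubber stopper, 31 mm wide, 25 mm high
- petri_dish: bystander: clear petri dish, 60 mm wide, 14 mm high
- dropper_bottle: bystander: amber dropper bottle, 35 mm wide, 103 mm high
- vial_1: bystander: small capped vial, 25 x 54 mm
- vial_3: bystander: small capped vial, 25 x 54 mm

How it is judged:
On the way, in this order (a step that is already met when the one before it is completed fails the run):
1. the dial reads 60 degrees (within 3) and is let go (value of joint dial between 0.995 and 1.1 rad and contact force between the fingers and anything else below 0.3 N), for 0.2 s.
2. the lock pin lies in the slanted rest, let go (distance between lock_pin and rest_seat below 0.012 m and distance between pin_tip and rest_low below 0.012 m and contact force between the fingers and lock_pin below 0.1 N and linear speed of lock_pin below 0.02 m/s), for 0.2 s.
At the end, for the whole second after the job is handed in: the dial reads 60 degrees within 3.5, and the pin is upright through the dial and the base's hole, its shoulder on the dial (within 2 mm), at rest (value of joint dial between 0.985 and 1.11 rad and z of lock_pin in the frame of pin_hole below 0.002 m and z of pin_tip in the frame of pin_hole below -0.034 m and horizontal distance between lock_pin and pin_hole below 0.004 m and angle between the x axis of lock_pin and the z axis of rotary_mount, either way round below 0.1 rad and linear speed of lock_pin below 0.01 m/s); the robot touches nothing.
It fails at once if a bystander is shifted by more than 30 mm (distance of any of weight_100g, rubber_stopper, petri_dish, dropper_bottle, vial_1, vial_3 from where it was at the start of the episode above 0.03 m).
It also fails if it takes over 61 s, if anything falls off the work surface, if the arm or the gripper's body presses on something with over 40 N, if the wrist force passes 120 N, or if a joint passes its speed limit or range.

## Working session

There is one attempt and no reset: what is moved stays moved. The work goes in short steps, Python scripts to look and compute and a tool call to move; the robot and the scene stay as the last step left them, time stands still between calls to the robot, and variables do not carry over. Pictures are saved under pics/ and viewed, at most 10 in all, crops included, and the job is handed in when it is done.

Besides the shell and the picture viewer there is one more tool, called after "Call:" as name(argument=value, ...), one argument or row to a line, values as JSON. apply_moves: Moves the arm, as the interface text tells. Its arguments: {"type":"object","properties":{"steps":{"type":"array"},"grip_force":{"type":"number"}},"required":["steps"]}

```bash
mkdir -p pics
python3 - <<'E'
from plant import robot, eyes
import cv2,numpy as np
s=robot.read_state()
print({k:np.round(v,4).tolist() for k,v in s.items()}); print(robot.grip_point_offset)
for c in("side","top"):
    im=eyes.read_camera(c); cv2.imwrite(f"pics/{c}0.png",im[:,:,::-1]); k=eyes.calibration(c)
    print(c,k["K"].tolist(),np.round(k["R"],4).tolist(),k["t"].tolist())
    for n in["rotary_mount","index_line","dial_grip","pin_hole","lock_pin","pin_tip","pin_rest","rest_seat","rest_low"]:
        print(n,[(np.round(d["xy"],1).tolist(),round(d["conf"],2)) for d in eyes.place_of(c,n)[:2]])
E
```

```text
{'t': 0.0, 'q': [-1.2174, 0.1312, 1.4893, 0.0, 1.523, -0.0854], 'dq': [-0.0013, -0.0006, -0.0001, -0.0007, 0.0002, -0.0001], 'joint_torque': [-0.0043, -55.9853, -49.1765, 0.0762, 0.0357, -0.0002], 'tool_pos': [0.2547, -0.5425, 0.1799], 'orientation': [-3.0645, -0.6834, 0.0004], 'force': [-0.589, 0.0277, -0.3676], 'wrist_torque': [0.0091, 0.027, 0.0034], 'gripper_force': 0.0, 'opening': 0.0929}
0.0188
side [[466.87260886141684, 0.0, 323.52163827702753], [0.0, 466.87260886141684, 238.28598941158413], [0.0, 0.0, 1.0]] [[0.9902, -0.1394, -0.0127], [-0.0675, -0.3955, -0.916], [0.1227, 0.9078, -0.401]] [-0.4778234094257526, 0.07975774009697346, 1.1455883296491811]
rotary_mount [([319.7, 228.6], 0.61)]
index_line [([304.8, 215.9], 0.61), ([335.5, 204.5], 0.28)]
dial_grip [([323.1, 207.1], 0.91), ([336.2, 243.7], 0.74)]
pin_hole [([317.8, 211.5], 0.61)]
lock_pin [([341.2, 300.6], 0.74), ([359.8, 301.6], 0.63)]
pin_tip [([359.0, 301.2], 0.54)]
pin_rest [([345.5, 266.1], 0.96)]
rest_seat [([336.5, 242.1], 0.61)]
rest_low [([350.3, 253.7], 0.97), ([339.2, 200.8], 0.61)]
top [[525.8548501467621, 0.0, 315.59615832345577], [0.0, 525.8548501467621, 236.44446478720766], [0.0, 0.0, 1.0]] [[-0.015, -0.9999, -0.0053], [-0.9825, 0.0158, -0.1858], [0.1859, 0.0024, -0.9826]] [-0.0264649344683611, 0.4939084706434548, 1.5191334239187226]
rotary_mount [([238.0, 236.0], 0.66), ([225.3, 234.9], 0.53)]
index_line [([244.7, 251.5], 0.61), ([382.3, 230.2], 0.33)]
dial_grip [([233.6, 233.9], 0.81)]
pin_hole [([227.4, 233.3], 0.73)]
lock_pin [([378.0, 238.7], 0.57)]
pin_tip [([381.8, 230.3], 0.56)]
pin_rest [([324.8, 226.0], 0.97)]
rest_seat [([321.3, 227.2], 0.96)]
rest_low [([323.6, 222.0], 0.64), ([237.2, 231.0], 0.62)]
```

Run:
```python
import cv2
t=cv2.imread("pics/top0.png");s=cv2.imread("pics/side0.png")
cv2.imwrite("pics/a.png",cv2.resize(t[170:290,190:430],(800,400),interpolation=cv2.INTER_CUBIC))
cv2.imwrite("pics/b.png",cv2.resize(s[160:340,240:480],(800,600),interpolation=cv2.INTER_CUBIC))
```

```text
(no output)
```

View pics/a.png

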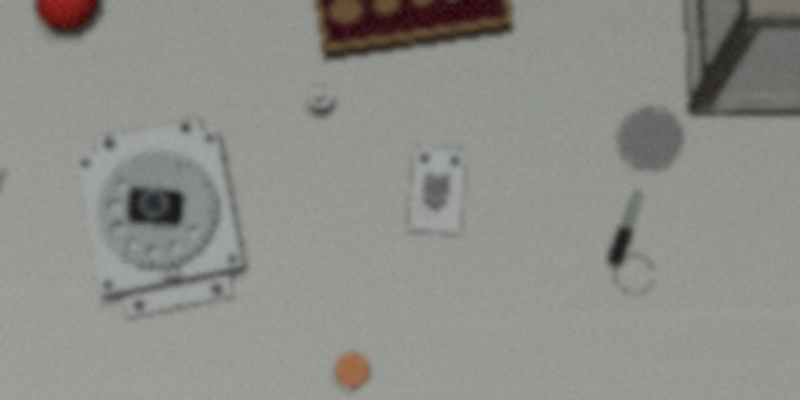

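View pics/b.png

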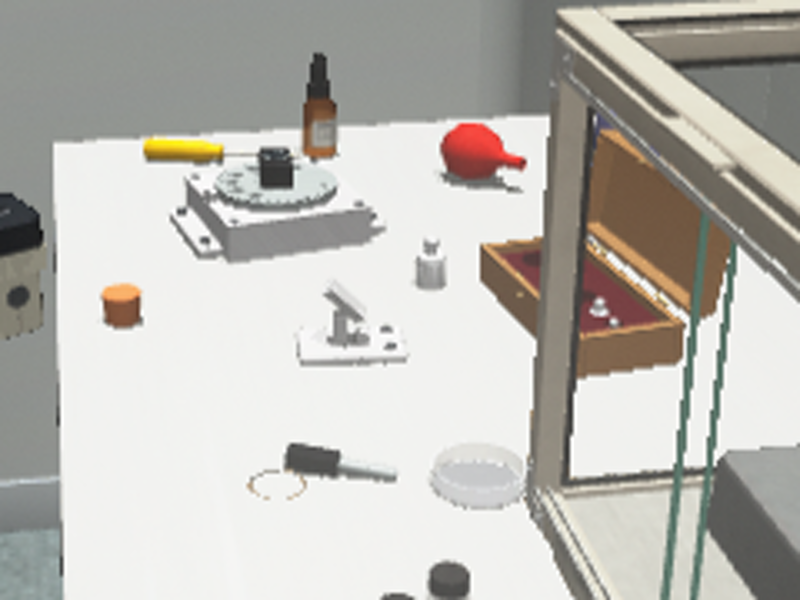

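```bash
cat > h.py <<'E'
from plant import robot, eyes
import cv2,numpy as np
from scipy.spatial.transform import Rotation as Ro
CAL={c:eyes.calibration(c) for c in("side","top")}
def ray(c,uv):
    k=CAL[c]; K,R,t=np.array(k["K"]),np.array(k["R"]),np.array(k["t"])
    return -R.T@t, R.T@np.linalg.solve(K,[uv[0],uv[1],1.])
def onz(c,uv,z):
    o,d=ray(c,uv); return o+d*(z-o[2])/d[2]
def proj(c,X):
    k=CAL[c]; p=np.array(k["K"])@(np.array(k["R"])@np.asarray(X,float)+np.array(k["t"])); return p[:2]/p[2]
def tri(a,b):
    A=np.zeros((3,3));v=np.zeros(3)
    for c,uv in(("side",a),("top",b)):
        o,d=ray(c,uv);d/=np.linalg.norm(d);P=np.eye(3)-np.outer(d,d);A+=P;v+=P@o
    X=np.linalg.solve(A,v); return X,np.linalg.norm(proj("top",X)-b)
def mean_im(c,n):
    return np.mean([eyes.read_camera(c).astype(float) for _ in range(n)],0)
def rect(c,im,cx,cy,z,half,n):
    # out: col = -y (right), row = -x (down), same sense as the top view
    g=np.linspace(-half,half,n); Y,X=np.meshgrid(cy-g,cx-g)
    k=CAL[c]; P=np.stack([X,Y,np.full_like(X,z)],-1)@np.array(k["R"]).T+np.array(k["t"])
    P=P@np.array(k["K"]).T; uv=(P[...,:2]/P[...,2:]).astype(np.float32)
    return cv2.remap(im.astype(np.float32),uv[...,0].copy(),uv[...,1].copy(),cv2.INTER_CUBIC)
E
python3 - <<'E'
from h import *
im=mean_im("top",8);np.save("top.npy",im);np.save("side.npy",mean_im("side",4))
m=onz("top",(233.6,234.5),.055);print("grip",m)
r=tri((345.5,266.1),(324.8,226));print("rest",r)
print("seat",tri((336.5,242.1),(321.3,227.2)),"low",tri((350.3,253.7),(323.6,222)))
print("pin",tri((341.2,300.6),(378,238.7)),"tip",tri((359,301.2),(381.8,230.3)), "hub",tri((323.1,207.1),(233.6,233.9)))
a=rect("top",im,.62,.152,.043,.1,600)
b=rect("top",im,onz("top",(324.8,226),.0)[0],onz("top",(324.8,226),.0)[1],.008,.06,300)
p=onz("top",(378,238.7),.007);c=rect("top",im,p[0],p[1],.007,.06,300);print(onz("top",(324.8,226),0),p)
o=np.zeros((600,800,3));
o=np.zeros((600,800,3));o[:,:500]=a[:,50:550];o[:300,500:]=b;o[300:,500:]=c
o=np.clip((o-60)*1.4,0,255)
cv2.imwrite("pics/c.png",o[:,:,::-1])
E
```

```text
grip [0.5015413  0.20879308 0.055     ]
rest (array([ 0.53141687, -0.06259989,  0.00061757]), np.float64(0.922994316890898))
seat (array([ 0.51292238, -0.05109428,  0.06241352]), np.float64(1.6560052926043087)) low (array([ 0.54066694, -0.05898037,  0.03132859]), np.float64(0.12770934270969939))
pin (array([ 0.49044459, -0.22458928,  0.00234845]), np.float64(0.3921408129250792)) tip (array([ 0.52135417, -0.2375203 ,  0.00432449]), np.float64(1.3156240998440019)) hub (array([0.5070249 , 0.20800148, 0.05905945]), np.float64(1.4856912116224725))
[ 0.5344372  -0.06283684  0.        ] [ 0.49081061 -0.22413777  0.007     ][ WARN:0@13.796] global loadsave.cpp:1063 imwrite_ Unsupported depth image for selected encoder is fallbacked to CV_8U.
```

View pics/c.png

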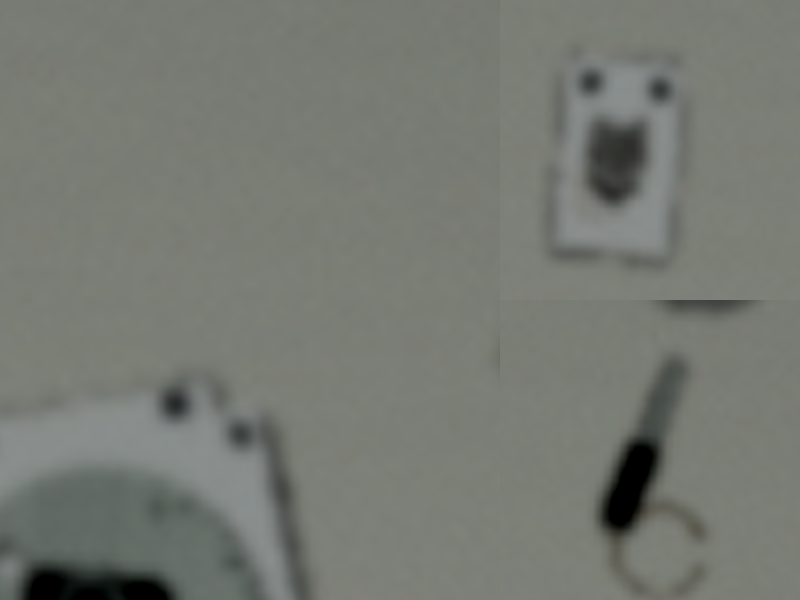

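Run:
```python
from h import *
im=np.load("top.npy")
a=rect("top",im,.505,.208,.043,.1,600)
g=cv2.GaussianBlur(a,(0,0),12); a=(a-g)*3+110+0.5*(g-110)
cv2.imwrite("pics/d.png",np.clip(a,0,255).astype(np.uint8)[:,:,::-1])
```

```text
(no output)
```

View pics/d.png

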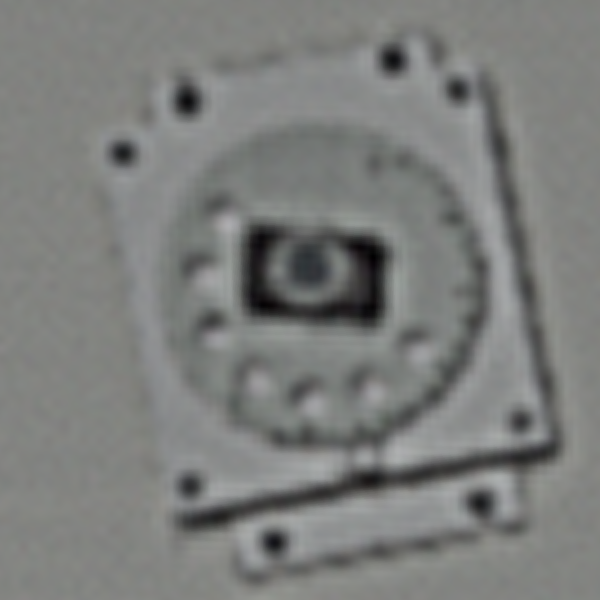

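```bash
cat > dialfit.py <<'E'
from h import *
from scipy.optimize import minimize
def pol(im,c,R,ang):
    X=np.stack([c[0]+R*np.cos(ang),c[1]+R*np.sin(ang),np.full_like(ang,.043)],-1)
    k=CAL["top"];P=(X@np.array(k["R"]).T+np.array(k["t"]))@np.array(k["K"]).T
    uv=(P[...,:2]/P[...,2:]).astype(np.float32);
    return cv2.remap(im,uv[...,0].copy(),uv[...,1].copy(),cv2.INTER_CUBIC)
def fit(im,c0):
    im=im.mean(2).astype(np.float32)
    A=np.radians(np.arange(0,360,1.))
    # centre: strongest radial step at R=54 mm
    def rim(c): return -np.mean(np.abs(pol(im,c,np.full_like(A,.0565),A)-pol(im,c,np.full_like(A,.0515),A)))
    hp=im-cv2.GaussianBlur(im,(0,0),4)
    s=np.arange(0,181,10)
    def score(z,c):
        # ticks dark at rim
        a=np.radians(z-s); t=-sum(pol(hp,c,np.full_like(a,r),a).mean() for r in(.049,.0505,.052))/3
        mid=np.radians(z-s[:-1]-5); m=-sum(pol(hp,c,np.full_like(mid,r),mid).mean() for r in(.049,.0505,.052))/3
        l=np.radians(z-s[::3]);L=-pol(hp,c,np.full_like(l,.047),l).mean()
        return t-m+L
    r=minimize(rim,c0,method="Nelder-Mead",options=dict(initial_simplex=[c0,c0+[.004,0],c0+[0,.004]]))
    c=r.x
    zz=np.arange(-180,180,.5); sc=[score(z,c) for z in zz]; o=np.argsort(sc)[::-1][:400]
    best=[];
    for i in o:
        if all(abs(zz[i]-b[0])>4 for b in best): best.append((zz[i],round(float(sc[i]),2)))
    return c,best[:4]
E
python3 - <<'E'
from dialfit import *
im=np.load("top.npy")
c,b=fit(im,np.array([.509,.2]));print(c,b)
px=lambda u,v,z: onz("top",proj("top",[.505-(v-299.5)*.2/599,.208-(u-299.5)*.2/599,.043]),z)
# block screws z .034
S=[px(*p,.034)[:2] for p in[(122,152),(458,90),(190,487),(520,421)]];print("centre screws",np.mean(S,0))
F=[px(*p,.008)[:2] for p in[(188,100),(392,58),(275,542),(480,500)]];print("feet",np.mean(F,0))
an=lambda p:np.degrees(np.arctan2(p[1],p[0]))
print([an(S[0]-S[2]),an(S[1]-S[3]),an(S[0]-S[1])-90,an(S[2]-S[3])-90,an(F[0]-F[1])-90,an(F[2]-F[3])-90,an(F[0]+F[1]-F[2]-F[3])])
H=np.array([px(*p,.043)[:2] for p in[(225,215),(205,268),(212,328),(258,380),(312,398),(370,388),(418,345)]])
from scipy.optimize import least_squares
f=lambda q:(H-q[:2]-.039*np.stack([np.cos(q[2]+np.pi/6*np.arange(-3,4)),np.sin(q[2]+np.pi/6*np.arange(-3,4))],1)).ravel()
q=least_squares(f,[.509,.2,2.5]);print("holes",q.x[:2],np.degrees(q.x[2]),np.abs(q.fun).max())
hc=[px(*p,.067)[:2] for p in[(248,225),(385,235),(380,325),(245,312)]];print("hub",np.mean(hc,0),an(hc[0]-hc[1]),an(hc[3]-hc[2]),np.linalg.norm(hc[0]-hc[1]))
print("hubnet",onz("top",(233.6,234),.055))
E
```

```text
[0.50848883 0.1991381 ] [(np.float64(-127.5), 14.78), (np.float64(-158.5), 13.87), (np.float64(171.5), 13.48), (np.float64(-98.0), 12.94)]
centre screws [0.51079667 0.20171133]
feet [0.51169936 0.20188762]
[np.float64(11.474291689029405), np.float64(10.609203656513149), np.float64(10.454835077753486), np.float64(11.309932474020215), np.float64(11.633633998940326), np.float64(11.578420572117295), np.float64(11.197710198458571)]
holes [0.51133316 0.20075797] 145.2731941529863 0.0011903788769188697
hub [0.50858852 0.19924127] 85.82523010808741 84.4995885297981 0.045150427747988886
hubnet [0.50305161 0.20881414 0.055     ]
```

Call:
apply_moves(
  steps=[0.96,-0.99,0,0,0,0,65,0.96,-0.99,0,0,0,0,65,0.96,-0.99,0,0,0,0,65,0.96,-0.99,0,0,0,0,65,0.96,-0.99,0,0,0,0,65,0.96,-0.99,0,0,0,0,65,0.96,-0.99,0,0,0,0,65,0.96,-0.99,0,0,0,0,65,0.96,-0.99,0,0,0,0,65,0.96,-0.99,0,0,0,0,65,0.96,-0.99,0,0,0,0,65,0.96,-0.99,0,0,0,0,65],
  grip_force=20,
)

```text
t: 2.6
tool_pos: [0.4167, -0.0718, 0.1814]
orientation: [3.066, 0.683, 0.002]
force: [0.4, -0.5, -0.0]
opening: 0.0605
gripper_force: 0.0
```

Call:
apply_moves(
  steps=[0.96,-0.99,0,0,0,0,65,0.96,-0.99,0,0,0,0,65,0.96,-0.99,0,0,0,0,65,0.96,-0.99,0,0,0,0,65,0.96,-0.99,0,0,0,0,65,0.96,-0.99,0,0,0,0,65,0.95,-0.97,0,0,0,0,65,0,0,0,0,0,-1,65,0,0,0,0,0,-1,65,0,0,0,0,0,-1,65,0,0,0,0,0,-1,65,0,0,0,0,0,-1,65],
)

```text
t: 3.6
tool_pos: [0.5105, 0.1998, 0.1809]
orientation: [-2.781, -1.462, 0.0]
force: [-0.1, -0.3, -0.3]
opening: 0.0603
gripper_force: 0.0
```

Call:
apply_moves(
  steps=[0,0,0,0,0,-1,65,0,0,0,0,0,-1,65,0,0,0,0,0,-1,65,0,0,0,0,0,-1,65,0,0,0,0,0,-1,65,0,0,0,0,0,0,65],
)

```text
t: 4.1
tool_pos: [0.5105, 0.1995, 0.181]
orientation: [2.308, 2.131, 0.0]
force: [0.1, 0.4, 0.5]
opening: 0.0602
gripper_force: 0.0
```

Call:
apply_moves(
  steps=[0,0,1,0,0,0,65,0,0,1,0,0,0,65,0,0,1,0,0,0,65,0,0,1,0,0,0,65,0,0,0.42,0,0,0,65,0,0,0,0,0,0,65,0,0,0,0,0,0,20,0,0,0,0,0,0,20,0,0,0,0,0,0,20,0,0,0,0,0,0,20,0,0,0,0,0,0,20,0,0,0,0,0,0,20],
)

```text
t: 5.1
tool_pos: [0.5111, 0.1997, 0.0493]
orientation: [2.313, 2.125, 0.002]
force: [0.4, 0.0, 0.0]
opening: 0.0251
gripper_force: 0.0
```

Run:
```python
from h import *
print({k:np.round(v,4).tolist() for k,v in robot.read_state().items() if k in("force","opening","gripper_force","t","q","wrist_torque")})
s=eyes.read_camera("side")[170:260,260:380];t=eyes.read_camera("top")[190:280,180:300]
cv2.imwrite("pics/e.png",np.vstack([cv2.resize(x,(400,300),interpolation=cv2.INTER_CUBIC) for x in(s,t)])[:,:,::-1])
print(robot.read_state()["opening"])
```

```text
{'t': 5.1, 'q': [0.279, 0.0942, 1.7741, 0.0, 1.2718, 0.3639], 'force': [0.3614, 0.0102, 0.026], 'wrist_torque': [-0.0206, -0.0276, 0.0025], 'gripper_force': 0.0, 'opening': 0.0251}
0.019997704873936283
```

View pics/e.png

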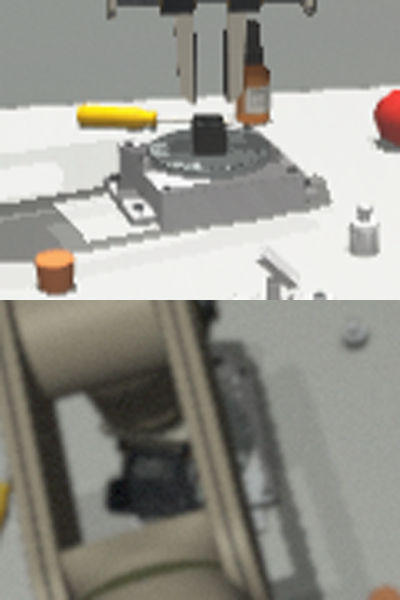

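Run:
```python
from h import *
s=robot.read_state();p=np.array(s["tool_pos"]);R=Ro.from_rotvec(s["orientation"]).as_matrix();print(p,s["opening"])
for c in("side","top"):
    print(c,"tcp",proj(c,p),"hub",proj(c,[.51,.2005,.055]),"seat",proj(c,[.516,-.0484,.055]))
    for n in("dial_grip","rotary_mount","index_line"): print(n,[(np.round(d["xy"],1).tolist(),round(d["conf"],2)) for d in eyes.place_of(c,n)[:2]])
```

```text
[0.51080803 0.19955631 0.04877249] 0.019997704873936283
side tcp [323.35604449 211.60403331] hub [323.0108668  209.51471216] seat [339.51158924 243.88731938]
dial_grip [([322.9, 209.8], 0.79)]
rotary_mount [([319.7, 228.0], 0.9)]
index_line [([303.7, 215.6], 0.8)]
top tcp [237.07349018 231.79339566] hub [236.43317431 231.65726651] seat [320.27143625 228.35155491]
dial_grip [([233.2, 231.8], 0.72), ([239.7, 238.5], 0.52)]
rotary_mount [([239.7, 234.5], 0.92)]
index_line [([242.4, 251.4], 0.84), ([283.6, 204.2], 0.45)]
```

Run:
```python
from h import *
s=mean_im("side",4)[150:240,270:370]
t=mean_im("top",4)[190:270,190:290]
o=np.vstack([cv2.resize(s,(600,540)[:2],interpolation=cv2.INTER_CUBIC)])
o=np.hstack([o[:, :400*1] if 0 else cv2.resize(s,(400,360),interpolation=cv2.INTER_CUBIC),cv2.resize(t,(400,360),interpolation=cv2.INTER_CUBIC)])
for (c,uv,off) in(("side",(323.4,211.6),(270,150,4,4,0)),("top",(237.1,231.8),(190,190,4,4.5,400))):
    cv2.circle(o,(int((uv[0]-off[0])*off[2]+off[4]),int((uv[1]-off[1])*off[3])),4,(255,0,0),1)
cv2.imwrite("pics/f.png",np.clip(o,0,255).astype(np.uint8)[:,:,::-1])
```

```text
(no output)
```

View pics/f.png

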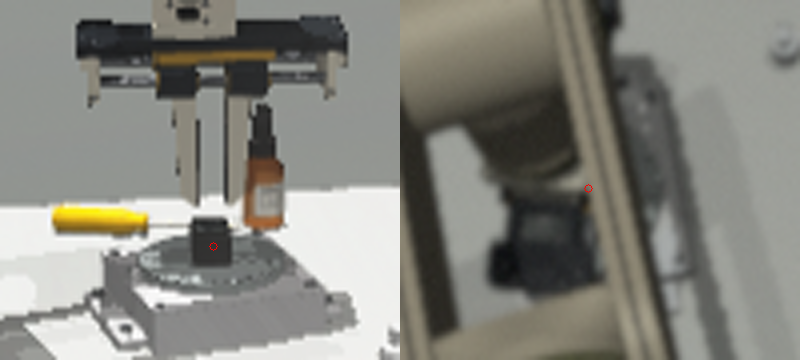

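Call:
apply_moves(
  steps=[0,0,0,0,0,0,65,0,0,0,0,0,0,65,0,0,0,0,0,0,65,0,0,0,0,0,0,65,0,0,0,0,0,0,65,0,0,0,0,0,0,65,0,0,0.1,0,0,0,65,0,0,0.1,0,0,0,65,0,0,0.1,0,0,0,65,0,0,0,0,0,0,65],
)

```text
t: 6.73
tool_pos: [0.5098, 0.1993, 0.0383]
orientation: [-2.313, -2.125, 0.002]
force: [0.9, 0.7, -1.0]
opening: 0.0605
gripper_force: 0.0
```

Run:
```python
from h import *
a=mean_im("side",3);np.save("s1.npy",a);np.save("t1.npy",mean_im("top",3))
s=robot.read_state();print(s["tool_pos"],s["force"],s["opening"])
for c in("side","top"):
  for n in("dropper_bottle","weight_100g","rubber_stopper"): print(c,n,[(np.round(d["xy"],1).tolist(),round(d["conf"],2)) for d in eyes.place_of(c,n)[:1]])
cv2.imwrite("pics/g.png",np.clip(np.hstack([cv2.resize(a[120:240,270:370],(500,600),interpolation=cv2.INTER_CUBIC),cv2.resize(np.load("t1.npy")[180:280,200:250],(300,600),interpolation=cv2.INTER_CUBIC)]),0,255).astype(np.uint8)[:,:,::-1])
```

```text
[0.51067303 0.19951955 0.03951495] [-0.26683035  0.41297814  0.19458724] 0.06051291204715717
side dropper_bottle [([336.8, 204.4], 0.41)]
side weight_100g [([366.6, 245.8], 0.7)]
side rubber_stopper [([274.8, 257.1], 0.57)]
top dropper_bottle [([178.7, 213.0], 0.68)]
top weight_100g [([288.7, 204.0], 0.37)]
top rubber_stopper [([297.1, 279.7], 0.41)]
```

View pics/g.png

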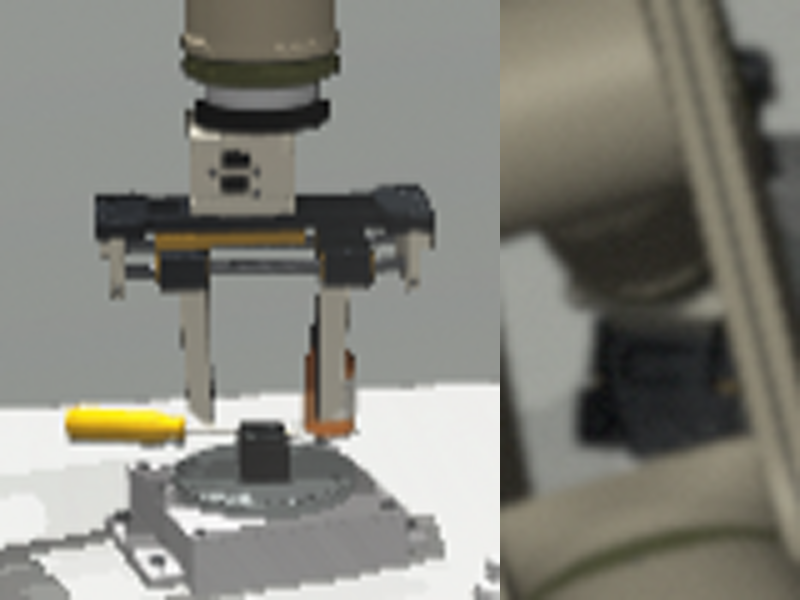

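Call:
apply_moves(
  steps=[0,0,0.2,0,0,0,65,0,0,0.2,0,0,0,65,0,0,0.1,0,0,0,65,0,0,0,0,0,0,65],
)

```text
t: 7.67
tool_pos: [0.5094, 0.1992, 0.0227]
orientation: [-2.313, -2.125, 0.003]
force: [-1.0, 0.5, -0.6]
opening: 0.0606
gripper_force: 0.0
```

Run:
```python
from h import *
a=mean_im("side",3)
s=robot.read_state();print(s["tool_pos"],s["force"],s["opening"])
p=np.array(s["tool_pos"])
for dz in(0,.02,.035): print(dz,[proj("side",p+[dx,-dx*.08,dz]) for dx in(-.039,.039)])
cv2.imwrite("pics/g2.png",np.clip(cv2.resize(a[170:230,290:360],(700,600),interpolation=cv2.INTER_CUBIC),0,255).astype(np.uint8)[:,:,::-1])
```

```text
[0.51043083 0.19944351 0.02417576] [-0.65430949  0.49684978 -0.16954572] 0.06057696798183627
0 [array([310.10754809, 219.88713069]), array([336.53922932, 218.99502334])]
0.02 [array([309.94223408, 213.53439069]), array([336.52870644, 212.65512697])]
0.035 [array([309.81697256, 208.7208004 ]), array([336.52073329, 207.8514082 ])]
```

View pics/g2.png

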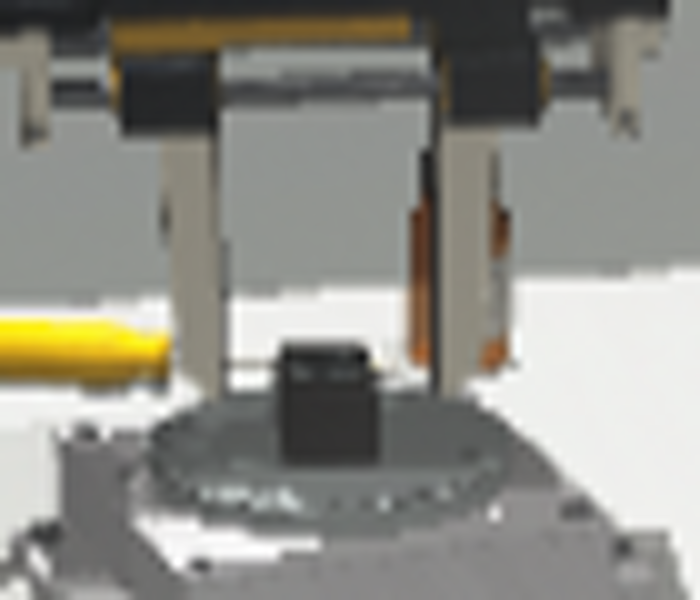

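Call:
apply_moves(
  steps=[0,0,0.15,0,0,0,65,0,0,0.15,0,0,0,65,0,0,0,0,0,0,65,0,0,0,0,0,0,20,0,0,0,0,0,0,20,0,0,0,0,0,0,20,0,0,0,0,0,0,20,0,0,0,0,0,0,20,0,0,0,0,0,0,20,0,0,0,0,0,0,20],
)

```text
t: 8.65
tool_pos: [0.5091, 0.1996, 0.0153]
orientation: [-2.312, -2.124, 0.003]
force: [-6.6, 0.1, 5.6]
opening: 0.0279
gripper_force: 20.0
```

Call:
apply_moves(
  steps=[0,-0.03,-0.05,0,0,0,20,0,0,0,0,0,0,20,0,0,0,0,0,0,20],
)

```text
t: 8.9
tool_pos: [0.5091, 0.1996, 0.0154]
orientation: [-2.313, -2.125, 0.001]
force: [4.1, 3.5, -11.4]
opening: 0.0274
gripper_force: 20.0
```

Call:
apply_moves(
  steps=[0,-0.03,0,0,0,0,20,0,0,0,0,0,0,20,0,0,0,0,0,0,20],
)

```text
t: 9.15
tool_pos: [0.5091, 0.1996, 0.0155]
orientation: [2.313, 2.125, 0.001]
force: [9.7, 2.6, -16.2]
opening: 0.0277
gripper_force: 20.0
```

Call:
apply_moves(
  steps=[0,0.04,0.03,0,0,0.5,20,0,0,0,0,0,0.9,20,0,0,0,0,0,1,20,0,0,0,0,0,1,20,0,0,0,0,0,1,20,0,0,0,0,0,1,20,0,0,0,0,0,1,20,0,0,0,0,0,1,20,0,0,0,0,0,1,20,0,0,0,0,0,1,20,0,0,0,0,0,1,20,0,0,0,0,0,1,20],
)

```text
t: 10.15
tool_pos: [0.5083, 0.2003, 0.0154]
orientation: [-3.108, -0.45, 0.004]
force: [-5.1, 3.9, 0.9]
opening: 0.0278
gripper_force: 20.0
```

Call:
apply_moves(
  steps=[0,0,0,0,0,0.9,20,0,0,0,0,0,0,20,0,0,0,0,0,0,20,0,0,0,0,0,0,20],
)

```text
t: 10.48
tool_pos: [0.5082, 0.2004, 0.0153]
orientation: [-3.125, -0.311, 0.005]
force: [-5.6, 4.1, -1.0]
opening: 0.0281
gripper_force: 20.0
```

Call:
apply_moves(
  steps=[0,0,0,0,0,0,60,0,0,0,0,0,0,60,0,0,0,0,0,0,60,0,0,0,0,0,0,60,0,0,0,0,0,0,60,0,0,-0.3,0,0,0,60,0,0,-0.8,0,0,0,60,0,0,-1,0,0,0,60,0,0,-1,0,0,0,60,0,0,-1,0,0,0,60,0,0,-0.7,0,0,0,60],
)

```text
t: 11.4
tool_pos: [0.511, 0.1998, 0.1641]
orientation: [-3.126, -0.31, -0.006]
force: [0.8, -0.3, 0.4]
opening: 0.0558
gripper_force: 0.0
```

Call:
apply_moves(
  steps=[-0.27,0.96,0,0,0,0,60,-0.27,0.96,0,0,0,0,60,-0.27,0.96,0,0,0,0,60,-0.27,0.96,0,0,0,0,60,-0.27,0.96,0,0,0,0,60,-0.27,0.96,0,0,0,0,60,-0.27,0.96,0,0,0,0,60],
)

```text
t: 11.98
tool_pos: [0.4938, -0.0107, 0.1609]
orientation: [3.126, 0.311, 0.002]
force: [0.5, 0.1, -0.3]
opening: 0.0557
gripper_force: 0.0
```

Run:
```python
from h import *
im=mean_im("top",8);np.save("top2.npy",im)
s=robot.read_state();print(s["tool_pos"],s["orientation"],s["t"])
a=rect("top",im,.5092,.2006,.043,.09,600)
g=cv2.GaussianBlur(a,(0,0),12); a=(a-g)*3+110+0.5*(g-110)
b=mean_im("side",4);np.save("side2.npy",b)
b=np.vstack([cv2.resize(b[150:300,290:380],(200,333)),np.zeros((267,200,3))])
cv2.imwrite("pics/i.png",np.clip(np.hstack([a,b]),0,255).astype(np.uint8)[:,:,::-1])
for c in("side","top"):
  for n in("vial_1","petri_dish"): print(c,n,[(np.round(d["xy"],1).tolist(),round(d["conf"],2)) for d in eyes.place_of(c,n)[:2]])
```

```text
[ 0.49407902 -0.00820605  0.16011803] [-3.12576795e+00 -3.12616070e-01 -2.19504549e-04] 12.3833
side vial_1 [([372.5, 359.7], 0.88), ([355.6, 367.9], 0.76)]
side petri_dish [([382.5, 306.0], 0.74)]
top vial_1 [([439.0, 230.0], 0.58), ([450.3, 241.2], 0.41)]
top petri_dish [([383.8, 211.9], 0.69)]
```

View pics/i.png

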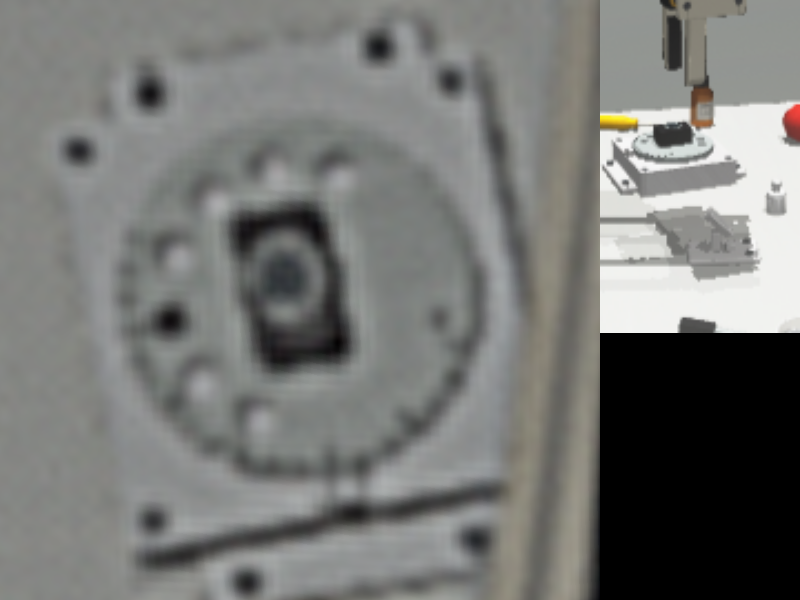

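Run:
```python
from h import *
from scipy.optimize import least_squares
px=lambda u,v,z: onz("top",proj("top",[.5092-(v-299.5)*.18/599,.2006-(u-299.5)*.18/599,.043]),z)
H=np.array([px(*p,.043)[:2] for p in[(335,168),(268,162),(210,200),(175,253),(170,320),(202,385),(258,420)]])
f=lambda q:(H-q[:2]-.039*np.stack([np.cos(q[2]+np.pi/6*np.arange(-3,4)),np.sin(q[2]+np.pi/6*np.arange(-3,4))],1)).ravel()
q=least_squares(f,[.509,.2,1.2]);print("holes",q.x[:2],np.degrees(q.x[2]),np.abs(q.fun).max())
an=lambda p:np.degrees(np.arctan2(p[1],p[0]))
S=[px(*p,.034)[:2] for p in[(78,151),(452,80),(153,520)]];print(an(S[0]-S[2]),an(S[0]-S[1])-90)
F=[px(*p,.008)[:2] for p in[(150,93),(378,47),(247,582),(478,540)]];print("feet",np.mean(F,0),an(F[0]-F[1])-90,an(F[2]-F[3])-90,an(F[0]+F[1]-F[2]-F[3]))
print("dot",an(px(438,318,.043)[:2]-q.x[:2]))
hc=[px(*p,.067)[:2] for p in[(232,213),(320,203),(350,358),(262,370)]];print("hub",np.mean(hc,0),an(hc[0]-hc[3]),an(hc[1]-hc[2]))
print(onz("top",(383.8,211.9),.007),onz("top",(439,230),.027),onz("top",(450.3,241.2),.027))
im=np.load("top.npy")
c=rect("top",im,.49,-.224,.007,.06,600).mean(2)
for nm,m in(("grip",c<45),):
    ys,xs=np.where(m); P=np.stack([.49+.06-ys*.12/599,-.224+.06-xs*.12/599],1); k=P.mean(0); w,v=np.linalg.eigh(np.cov((P-k).T)); print(nm,len(P),k,an(v[:,1]),np.sqrt(12*w)); d=(P-k)@v[:,1];print(np.percentile(d,[1,99]))
```

```text
holes [0.51114435 0.20127813] 72.80260686180704 0.0013440856483942568
11.488981202159131 10.749095254940599
feet [0.51124827 0.20178928] 11.406552583972328 10.30484646876593 11.343589673700647
dot -100.05966241587046
hub [0.50841727 0.19940135] 10.817833584841079 10.954062643398405
[ 0.57436298 -0.24508521  0.007     ] [ 0.51088946 -0.4066761   0.027     ] [ 0.47604225 -0.43857146  0.027     ]
grip 4449 [ 0.47648449 -0.21628566] 159.1323237102885 [0.00629083 0.02783435]
[-0.01403052  0.01400693]
```

Call:
apply_moves(
  steps=[-0.28,0.955,0,0,0,1,60,-0.28,0.955,0,0,0,0,60,-0.28,0.955,0,0,0,0,60,-0.28,0.955,0,0,0,0,60,-0.28,0.955,0,0,0,0,60,-0.28,0.955,0,0,0,0,60,-0.28,0.955,0,0,0,0,60,0,0,0,0,0,1,60,0,0,0,0,0,1,60,0,0,0,0,0,1,60,0,0,0,0,0,1,60,0,0,0,0,0,0.38,60],
)

```text
t: 13.78
tool_pos: [0.4571, -0.215, 0.1599]
orientation: [-3.087, 0.581, 0.0]
force: [-1.0, -0.1, 0.2]
opening: 0.0559
gripper_force: 0.0
```

Call:
apply_moves(
  steps=[0.62,-0.19,0.6,0,0,-0.07,60,0,0,1,0,0,0,60,0,0,1,0,0,0,60,0,0,1,0,0,0,60,0,0,1,0,0,0,60,0,0,1,0,0,0,60,0,0,0.4,0,0,0,60,0,0,0,0,0,0,60,0,0,0,0,0,0,60],
)

```text
t: 14.53
tool_pos: [0.4765, -0.2161, -0.0198]
orientation: [-3.091, 0.56, 0.001]
force: [0.5, 0.4, 0.2]
opening: 0.0557
gripper_force: 0.0
```

Call:
apply_moves(
  steps=[0,0,0.08,0,0,0,60,0,0,0.08,0,0,0,60,0,0,0,0,0,0,60],
)

```text
t: 14.78
tool_pos: [0.4778, -0.2169, -0.0235]
orientation: [3.091, -0.559, 0.004]
force: [-0.4, -0.5, 0.1]
opening: 0.0557
gripper_force: 0.0
```

Call:
apply_moves(
  steps=[0,0,0.07,0,0,0,60,0,0,0,0,0,0,60],
)

```text
t: 14.95
tool_pos: [0.477, -0.2164, -0.0265]
orientation: [3.091, -0.56, 0.001]
force: [0.5, -0.4, -0.2]
opening: 0.0557
gripper_force: 0.0
```

Call:
apply_moves(
  steps=[0,0,0.07,0,0,0,60,0,0,0,0,0,0,60],
)

```text
t: 15.12
tool_pos: [0.4765, -0.2161, -0.0293]
orientation: [-3.091, 0.56, 0.0]
force: [-0.2, -0.0, -1.0]
opening: 0.0558
gripper_force: 0.0
```

Call:
apply_moves(
  steps=[0,0,0.07,0,0,0,60,0,0,0,0,0,0,60],
)

```text
t: 15.28
tool_pos: [0.4764, -0.216, -0.0316]
orientation: [-3.091, 0.56, 0.001]
force: [0.1, 0.1, -0.1]
opening: 0.056
gripper_force: 0.0
```

Call:
apply_moves(
  steps=[0,0,0,0,0,0,8,0,0,0,0,0,0,8,0,0,0,0,0,0,8,0,0,0,0,0,0,8,0,0,0,0,0,0,8,0,0,0,0,0,0,8,0,0,0,0,0,0,8,0,0,0,0,0,0,8,0,0,0,0,0,0,8],
  grip_force=25,
)

```text
t: 16.03
tool_pos: [0.4767, -0.2162, -0.0311]
orientation: [3.091, -0.559, 0.0]
force: [0.6, -0.4, -0.5]
opening: 0.0137
gripper_force: 24.8
```

Call:
apply_moves(
  steps=[0,0,-0.5,0,0,0,8,0,0,-1,0,0,0,8,0,0,-1,0,0,0,8,0,0,-1,0,0,0,8,0,0,-1,0,0,0,8,0,0,-0.5,0,0,0,8,-0.33,-0.89,0,0,0,0,8,-0.33,-0.89,0,0,0,0,8,-0.33,-0.89,0,0,0,0,8,-0.33,-0.89,0,0,0,0,8,-0.34,-0.89,0,0,0,0,8,-0.34,-0.89,0,0,0,0,8],
)

```text
t: 17.03
tool_pos: [0.4762, -0.0438, 0.1188]
orientation: [-3.091, 0.56, 0.0]
force: [0.1, -0.1, -0.8]
opening: 0.0134
gripper_force: 24.8
```

Call:
apply_moves(
  steps=[0,0,0,0,0,-0.9,8,0,0,0,0,0,-0.9,8,0,0,0,0,0,-0.93,8,0,0,0,0,-0.97,0,8,0,0,0,0,-0.97,0,8,0,0,0,0,-0.97,0,8,0,0,0,0,-0.98,0,8,0,0,0,0,-0.98,0,8,0,0,0,0,-0.98,0,8,0,0,0,0,-0.98,0,8,0,0,0,0,0,0,8],
)

```text
t: 17.95
tool_pos: [0.4732, -0.0446, 0.1098]
orientation: [-2.903, 0.104, 1.121]
force: [-0.6, -0.6, -5.9]
opening: 0.0134
gripper_force: 24.8
```

```bash
cat > pin.py <<'E'
from h import *
def go(th=("lock_pin","pin_tip"),n=3):
    s=robot.read_state();p=np.array(s["tool_pos"]);R=Ro.from_rotvec(s["orientation"]).as_matrix()
    print("tcp",p.round(4),"q",np.round(s["q"],3),"F",np.round(s["force"],1),"open",round(s["opening"],4),"t",round(s["t"],2));print(R.round(3))
    for t in th:
        o={}
        for c in("side","top"):
            L=[]
            for _ in range(n):
                eyes.read_camera(c); d=eyes.place_of(c,t); L+= [x["xy"] for x in d[:1] if x["conf"]>.3]
            o[c]=np.median(L,0) if L else None
        print(t,o,tri(o["side"],o["top"]) if o["side"] is not None and o["top"] is not None else "")
    return p,R
if __name__=="__main__":
    go()
E
python3 pin.py
```

```text
tcp [ 0.4732 -0.0446  0.1098] q [-0.154  0.67   1.139 -0.062  2.068  1.48 ] F [-0.6 -0.6 -5.9] open 0.0134 t 17.95
[[ 0.738 -0.072 -0.67 ]
 [-0.052 -0.997  0.05 ]
 [-0.672 -0.001 -0.74 ]]
lock_pin {'side': array([337.3, 213.8]), 'top': array([233.8, 232.9])} (array([0.53274069, 0.21053098, 0.03194522]), np.float64(7.115196439879706))
pin_tip {'side': array([338.8, 241.9]), 'top': None}
```

Call:
apply_moves(
  steps=[0,0,0,0,0,0,8,0,0,0,0,0,0,8,0,0,0,0,0,0,8],
)

```text
t: 19.4
tool_pos: [0.4766, -0.0451, 0.1188]
orientation: [-2.917, 0.105, 1.09]
force: [0.6, -0.5, -1.7]
opening: 0.0136
gripper_force: 24.8
```

Run:
```python
from h import *
s=robot.read_state();p=np.array(s["tool_pos"]);R=Ro.from_rotvec(s["orientation"]).as_matrix()
print(p,s["force"],s["wrist_torque"],s["q"])
G1=p-.039*R[:,2];G2=p-.006*R[:,2]+[0,0,.033]
d=Ro.from_euler('y',0).apply([0,0,0]); c4,s4=np.cos(.07),np.sin(.07); ax=R[:,0]*c4+R[:,2]*s4
for G in(G1,G2):
    print("H sh",G+.017*ax,proj("side",G+.017*ax),proj("top",G+.017*ax),"tip",proj("side",G+.055*ax),proj("top",G+.055*ax))
for c in("side","top"):
    eyes.read_camera(c)
    for n in("lock_pin","pin_tip"):
        print(c,n,[(np.round(d["xy"],1).tolist(),round(d["conf"],2)) for d in eyes.place_of(c,n)],[(np.round(d["rect"],0).tolist(),round(d["conf"],2)) for d in eyes.search_frame(c,n)])
```

```text
[ 0.4765693  -0.04514156  0.11880432] [ 0.57864784 -0.46940161 -1.70340958] [-0.00097335 -0.33678145 -0.0068329 ] [-0.15461444  0.64675289  1.14322035 -0.06134111  2.06443858  1.47948889]
H sh [ 0.51407095 -0.04785515  0.13622611] [338.7072937  212.73613976] [320.18945487 223.2291701 ] tip [349.83004566 222.8159731 ] [320.67803404 216.07145199]
H sh [ 0.4924848  -0.04629374  0.14431426] [329.61188776 209.85960699] [319.76889196 230.18507596] tip [340.87914492 220.01138904] [320.27016135 222.82482516]
side lock_pin [([337.6, 215.4], 0.42)] [([327.0, 204.0, 22.0, 17.0], 0.42)]
side pin_tip [([349.7, 222.1], 0.4)] []
top lock_pin [] []
top pin_tip [] []
```

Call:
apply_moves(
  steps=[0.4,0.01,0.43,0,0,0,8,0.4,0,0.43,0,0,0,8,0.4,0,0.43,0,0,0,8,0.37,0,0.44,0,0,0,8,0,0,0,0,0,0,8,0,0,0,0,0,0,8],
)

```text
t: 20.4
tool_pos: [0.4768, -0.0453, 0.0477]
orientation: [-2.915, 0.105, 1.095]
force: [0.9, 0.3, -0.5]
opening: 0.0139
gripper_force: 24.8
```

Run:
```python
from h import *
s=robot.read_state();p=np.array(s["tool_pos"]);R=Ro.from_rotvec(s["orientation"]).as_matrix()
print(p,s["force"],R.round(3).tolist(),s["t"])
ax=R[:,0]*.9976+R[:,2]*.07;G=p-.039*R[:,2];sh=G+.017*ax;tip=G+.055*ax
print(sh,tip,ax,proj("side",sh),proj("side",tip))
for c in("side","top"):
    eyes.read_camera(c)
    for n in("lock_pin","pin_tip","rest_seat","rest_low","pin_rest"):
        print(c,n,[(np.round(d["xy"],1).tolist(),round(d["conf"],2)) for d in eyes.place_of(c,n)][:2])
im=cv2.resize(mean_im("side",2)[190:290,300:390],(540,600),interpolation=cv2.INTER_CUBIC);cv2.imwrite("pics/j.png",np.clip(im,0,255).astype(np.uint8)[:,:,::-1])
```

```text
[ 0.4767889  -0.0453024   0.04765004] [ 0.92945373  0.2684491  -0.48702792] [[0.751, -0.072, -0.657], [-0.054, -0.997, 0.048], [-0.658, -0.0, -0.753]] 20.4
[ 0.51435077 -0.04802433  0.06493899] [ 0.54106046 -0.04994832  0.03797526] [ 0.70288676 -0.05063125 -0.70957201] [338.82293633 240.159308  ] [349.63064752 249.73232843]
side lock_pin [([337.8, 243.3], 0.54), ([350.7, 248.0], 0.25)]
side pin_tip [([351.6, 247.5], 0.47)]
side rest_seat [([336.6, 241.9], 0.93)]
side rest_low [([348.5, 255.1], 0.73)]
side pin_rest [([344.5, 262.6], 0.98)]
top lock_pin []
top pin_tip []
top rest_seat []
top rest_low []
top pin_rest []
```

Call:
apply_moves(
  steps=[0.08,0,0.08,0,0,0,8,0.08,0,0.05,0,0,0,8,0,0,0,0,0,0,8],
)

```text
t: 21.35
tool_pos: [0.4787, -0.0455, 0.0419]
orientation: [-2.917, 0.105, 1.092]
force: [0.3, 0.0, -1.1]
opening: 0.0136
gripper_force: 24.8
```

Call:
apply_moves(
  steps=[0,0,0.05,0,0,0,8,0,0,0,0,0,0,8],
)

```text
t: 21.52
tool_pos: [0.4778, -0.0455, 0.0412]
orientation: [-2.917, 0.105, 1.091]
force: [0.1, 0.7, -0.8]
opening: 0.0134
gripper_force: 24.8
```

Call:
apply_moves(
  steps=[0,0,0.05,0,0,0,8,0,0,0,0,0,0,8],
)

```text
t: 21.68
tool_pos: [0.477, -0.0454, 0.0403]
orientation: [-2.917, 0.105, 1.09]
force: [-0.5, -0.0, -0.6]
opening: 0.0138
gripper_force: 24.8
```

Call:
apply_moves(
  steps=[0,0,0.05,0,0,0,8,0,0,0,0,0,0,8],
)

```text
t: 21.85
tool_pos: [0.4765, -0.0457, 0.0395]
orientation: [-2.918, 0.106, 1.089]
force: [1.6, -0.5, 0.8]
opening: 0.0135
gripper_force: 24.8
```

Call:
apply_moves(
  steps=[0,0,0.05,0,0,0,8,0,0,0,0,0,0,8],
)

```text
t: 22.02
tool_pos: [0.4759, -0.0459, 0.0388]
orientation: [-2.919, 0.106, 1.088]
force: [4.7, -3.6, 3.5]
opening: 0.0136
gripper_force: 25.0
```

Call:
apply_moves(
  steps=[0,0,0,0,0,0,8],
)

```text
t: 22.1
tool_pos: [0.4759, -0.0459, 0.0388]
orientation: [-2.919, 0.106, 1.088]
force: [3.5, -3.2, 3.8]
opening: 0.0134
gripper_force: 25.0
```

Call:
apply_moves(
  steps=[0,0.04,0,0,0,0,8,0,0,0,0,0,0,8,0,0,0,0,0,0,30,0,0,0,0,0,0,45,0,0,0,0,0,0,45,0,0,0,0,0,0,45,0,0,0,0,0,0,45],
)

```text
t: 22.68
tool_pos: [0.4747, -0.0463, 0.0378]
orientation: [-2.917, 0.105, 1.092]
force: [0.3, -0.3, -0.9]
opening: 0.0402
gripper_force: 0.0
```

Run:
```python
from h import *
print(robot.read_state()["opening"],robot.read_state()["force"])
for c in("side",):
    eyes.read_camera(c)
    for n in("lock_pin","pin_tip","rest_seat","rest_low"):
        print(c,n,[(np.round(d["xy"],1).tolist(),round(d["conf"],2)) for d in eyes.place_of(c,n)][:2])
for X in([.5134,-.0488,.0562],[.516,-.0484,.055],[.5428,-.0505,.028]): print(proj("side",X))
```

```text
0.04024499122748953 [ 0.25423424 -0.26466028 -0.9155678 ]
side lock_pin [([336.5, 243.3], 0.54)]
side pin_tip [([353.3, 250.3], 0.6)]
side rest_seat [([336.4, 241.8], 0.55)]
side rest_low [([346.9, 254.7], 0.92), ([384.2, 304.9], 0.53)]
[338.49172109 243.57993729]
[339.51158924 243.88731938]
[350.32531069 253.42949204]
```

Call:
apply_moves(
  steps=[0,0,-0.6,0,0,0,45,0,0,-1,0,0,0,45,0,0,-1,0,0,0,45,0,0,-0.4,0,0,0,45,-0.9,0,-0.32,0,0,0,45,-0.9,0,-0.32,0,0,0,45,-0.9,0,-0.32,0,0,0,45,-0.9,0,-0.32,0,0,0,45,0,0,0,0,0.95,0,45,0,0,0,0,0.95,0,45,0,0,0,0,0.95,0,45,0,0,0,0,0.95,0,45],
)

```text
t: 23.93
tool_pos: [0.4785, -0.0468, 0.2067]
orientation: [-3.091, 0.112, 0.484]
force: [-0.3, -1.0, 1.0]
opening: 0.042
gripper_force: 0.0
```

Call:
apply_moves(
  steps=[0,0,0,0,0.96,0,45,0,0,0,0,0.96,0,45,0,0,0,0,0.96,0,45,0,0,0,0,0.96,0,45,0,0,0,0,0.96,0,45,0,0,0,0,0.96,0,45,0,0,0,0,0.96,0,45,0,0,0,0,0.96,0,45,0,0,0,0,0.96,0,45,0,0,0,0,0.96,0,45,0,0,0,0,0.95,0,45,0,0,0,0,0,0,45],
)

```text
t: 24.93
tool_pos: [0.5458, -0.0555, 0.1975]
orientation: [2.915, -0.105, 1.11]
force: [-0.9, 0.5, -1.5]
opening: 0.0418
gripper_force: 0.0
```

```bash
python3 pin.py
python3 - <<'E'
from h import *
im=np.hstack([cv2.resize(mean_im("side",3)[205:285,310:390],(400,400),interpolation=cv2.INTER_CUBIC),cv2.resize(mean_im("top",3)[190:260,290:360],(400,400),interpolation=cv2.INTER_CUBIC)])
cv2.imwrite("pics/k.png",np.clip(im,0,255).astype(np.uint8)[:,:,::-1])
for c in("side","top"):print(c,proj(c,[.515,-.0485,.0555]),proj(c,[.5419,-.0505,.0285]))
E
```

```text
tcp [ 0.5458 -0.0555  0.1975] q [-0.327 -0.892  2.428  0.22   0.907  1.243] F [-0.9  0.5 -1.5] open 0.0418 t 24.93
[[ 0.745 -0.07   0.664]
 [-0.056 -0.998 -0.043]
 [ 0.665 -0.005 -0.747]]
lock_pin {'side': array([339. , 244.2]), 'top': None} 
pin_tip {'side': array([348.3, 253.5]), 'top': array([243.8, 252.4])} (array([ 0.52823293,  0.19325163, -0.09480999]), np.float64(17.419519435015328))
side [339.11585357 243.74591027] [349.96967278 253.27294449]
top [320.31134792 228.64732167] [320.79191565 221.71796486]
```

Call:
apply_moves(
  steps=[0,0,0,0,-0.93,0,45,0,0,0,0,-0.93,0,45,0,0,0,0,-0.93,0,45,0,0,0,0,0,0,45,0,0,0,0,0,0,45],
)

```text
t: 26.85
tool_pos: [0.547, -0.0553, 0.2007]
orientation: [3.055, -0.106, 0.675]
force: [-0.9, -0.6, -0.5]
opening: 0.0416
gripper_force: 0.0
```

```bash
cat > tgt.py <<'E'
from h import *
import sys
s=robot.read_state();p=np.array(s["tool_pos"]);R=Ro.from_rotvec(s["orientation"]).as_matrix()
print("tcp",p.round(4),"q",np.round(s["q"],3),"F",np.round(s["force"],1),"t",round(s["t"],2));print(R.round(3))
def shift(w): print("shift units",(R.T@np.array(w)/.03).round(2))
if len(sys.argv)>1: shift(np.array(eval(sys.argv[1]))-p)
E
python3 tgt.py "[.524,-.0492,.12]"
```

```text
tcp [ 0.547  -0.0553  0.2007] q [-0.257 -0.515  2.087  0.091  1.144  1.364] F [-0.9 -0.6 -0.5] t 26.85
[[ 0.905 -0.069  0.421]
 [-0.064 -0.998 -0.025]
 [ 0.421 -0.004 -0.907]]
shift units [-1.84 -0.14  2.11]
```

Call:
apply_moves(
  steps=[-0.61,-0.05,0.7,0,0,0,45,-0.61,-0.05,0.7,0,0,0,45,-0.62,-0.04,0.71,0,0,0,45,-0.31,0,0.68,0,0,0,45,-0.31,0,0.68,0,0,0,45,-0.31,0.01,0.67,0,0,0,45,-0.16,0,0.34,0,0,0,45,0,0,0,0,0,0,45,0,0,0,0,0,0,45],
)

```text
t: 27.6
tool_pos: [0.523, -0.0494, 0.0425]
orientation: [3.053, -0.108, 0.679]
force: [-0.2, 0.5, 1.0]
opening: 0.0418
gripper_force: 0.0
```

```bash
python3 tgt.py "[.524,-.0492,.0306]"
```

```text
tcp [ 0.523  -0.0494  0.0425] q [-0.257 -0.45   2.339  0.112  0.825  1.326] F [-0.2  0.5  1. ] t 27.6
[[ 0.904 -0.07   0.423]
 [-0.065 -0.998 -0.026]
 [ 0.424 -0.004 -0.906]]
shift units [-0.14 -0.01  0.37]
```

Call:
apply_moves(
  steps=[-0.07,0,0.18,0,0,0,45,-0.07,0,0.19,0,0,0,45,0,0,0,0,0,0,45,0,0,0,0,0,0,45],
)

```text
t: 27.93
tool_pos: [0.5249, -0.0495, 0.0311]
orientation: [3.054, -0.107, 0.678]
force: [0.3, 0.8, 0.1]
opening: 0.042
gripper_force: 0.0
```

Call:
apply_moves(
  steps=[0,0,0,0,0,0,25,0,0,0,0,0,0,20,0,0,0,0,0,0,8,0,0,0,0,0,0,8,0,0,0,0,0,0,8,0,0,0,0,0,0,8,0,0,0,0,0,0,8],
  grip_force=30,
)

```text
t: 28.52
tool_pos: [0.525, -0.0498, 0.0312]
orientation: [3.053, -0.107, 0.678]
force: [-0.5, -1.6, 2.1]
opening: 0.0136
gripper_force: 29.9
```

```bash
python3 pin.py; python3 tgt.py
```

```text
tcp [ 0.525  -0.0498  0.0312] q [-0.256 -0.42   2.341  0.114  0.794  1.322] F [-0.5 -1.6  2.1] open 0.0136 t 28.52
[[ 0.904 -0.07   0.422]
 [-0.064 -0.998 -0.027]
 [ 0.423 -0.003 -0.906]]
lock_pin {'side': array([337.9, 247.5]), 'top': array([320.7, 229.1])} (array([ 0.51360365, -0.04956523,  0.04641686]), np.float64(0.6112860057418932))
pin_tip {'side': array([351.1, 252.5]), 'top': array([322. , 222.8])} (array([ 0.5409074 , -0.05435922,  0.03175397]), np.float64(1.0140844780553318))
tcp [ 0.525  -0.0496  0.0312] q [-0.256 -0.42   2.342  0.114  0.794  1.322] F [-1.  -3.5  4.1] t 29.72
[[ 0.904 -0.07   0.422]
 [-0.064 -0.998 -0.026]
 [ 0.423 -0.003 -0.906]]
```

Call:
apply_moves(
  steps=[0.21,0,-0.45,0,0,0,8,0.42,0,-0.9,0,0,0,8,0.42,0,-0.9,0,0,0,8,0.42,0,-0.9,0,0,0,8,0.42,0,-0.9,0,0,0,8,0.21,0,-0.45,0,0,0,8,0,0,0,0,-0.83,0,8,0,0,0,0,-0.83,0,8,0,0,0,0,-0.83,0,8,0,0,0,0,-0.84,0,8,0,0,0,0,-0.84,0,8,0,0,0,0,0,0,8],
)

```text
t: 30.72
tool_pos: [0.5244, -0.0493, 0.1755]
orientation: [-3.134, 0.108, 0.02]
force: [0.0, 0.7, -0.9]
opening: 0.0134
gripper_force: 29.9
```

```bash
python3 tgt.py "[.5034,.2296,.18]"
python3 - <<'E'
from h import *
print(tri((336.8,204.4),(178.7,213)), onz("top",(178.7,213),0))
E
```

```text
tcp [ 0.5244 -0.0493  0.1755] q [-0.194 -0.051  1.685  0.004  1.521  1.446] F [ 0.   0.7 -0.9] t 30.72
[[ 0.998 -0.069 -0.012]
 [-0.069 -0.998  0.006]
 [-0.013 -0.005 -1.   ]]
shift units [-1.34 -9.23 -0.09]
(array([0.58251006, 0.38851882, 0.00083951]), np.float64(0.046802510012875935)) [0.58285994 0.38874046 0.        ]
```

Call:
apply_moves(
  steps=[-0.13,-0.92,0,0,0,0,8,-0.13,-0.92,0,0,0,0,8,-0.13,-0.92,0,0,0,0,8,-0.13,-0.92,0,0,0,0,8,-0.13,-0.92,0,0,0,0,8,-0.13,-0.92,0,0,0,0,8,-0.14,-0.92,0,0,0,0,8,-0.14,-0.92,0,0,0,0,8,-0.14,-0.93,0,0,0,0,8,-0.14,-0.93,0,0,0,0,8,0,0,0,0,0,-0.97,8,0,0,0,0,0,-0.97,8],
)

```text
t: 31.72
tool_pos: [0.5023, 0.2306, 0.1803]
orientation: [-3.129, -0.221, -0.001]
force: [0.6, -0.8, -1.1]
opening: 0.0138
gripper_force: 29.9
```

Call:
apply_moves(
  steps=[0,0,0,0,0,-0.97,8,0,0,0,0,0,-0.97,8,0,0,0,0,0,-0.97,8,0,0,0,0,0,-0.97,8,0,0,0,0,0,-0.97,8,0,0,0,0,0,-0.97,8,0,0,0,0,0,-0.97,8,0,0,0,0,0,-0.98,8,0,0,0,0,0,-0.98,8,0,0,0,0,0,-0.98,8,0,0,0,0,0,-0.98,8,0,0,0,0,0,-0.98,8],
)

```text
t: 32.72
tool_pos: [0.5028, 0.2288, 0.1804]
orientation: [-2.437, -1.977, -0.004]
force: [0.2, 0.9, -1.1]
opening: 0.0138
gripper_force: 29.9
```

Call:
apply_moves(
  steps=[0,0,0,0,0,-0.98,8,0,0,0,0,0,-0.98,8,0,0,0,0,0,-0.97,8,0,0,0,0,0,-0.97,8,0,0,0,0,-0.8,0,8,0,0,0,0,-0.8,0,8,0,0,0,0,-0.8,0,8,0,0,0,0,-0.8,0,8,0,0,0,0,0,0,8,0,0,0,0,0,0,8],
)

```text
t: 33.55
tool_pos: [0.5023, 0.2298, 0.1796]
orientation: [1.818, 2.222, -0.305]
force: [-0.2, -0.1, -0.2]
opening: 0.0137
gripper_force: 29.9
```

```bash
python3 tgt.py "[.5034,.2296,.0765]"; python3 pin.py|tail -2
```

```text
tcp [0.5023 0.2298 0.1796] q [ 0.564  0.137  1.525 -0.307  1.602  0.374] F [-0.2 -0.1 -0.2] t 33.55
[[-0.187  0.98   0.063]
 [ 0.927  0.198 -0.318]
 [-0.324 -0.001 -0.946]]
shift units [1.1  0.04 3.25]
lock_pin {'side': array([315.3, 158.7]), 'top': array([214.3 , 226.15])} (array([0.49602888, 0.23815038, 0.19801599]), np.float64(0.47737667859350746))
pin_tip {'side': array([319.1, 168.1]), 'top': array([216.4, 228.4])} (array([0.5012534 , 0.23783901, 0.16895109]), np.float64(1.4795804765226352))
```

Call:
apply_moves(
  steps=[0.28,0.01,0.81,0,0,0,8,0.28,0.01,0.81,0,0,0,8,0.27,0.01,0.81,0,0,0,8,0.27,0.01,0.82,0,0,0,8,0,0,0,0,-0.18,0,8,0,0,0,0,0,0,8,0,0,0,0,0,0,8],
)

```text
t: 35.33
tool_pos: [0.5058, 0.229, 0.0793]
orientation: [1.81, 2.204, -0.319]
force: [0.5, 0.0, -0.7]
opening: 0.0136
gripper_force: 29.9
```

```bash
python3 tgt.py "[.5034,.2296,.0765]"; python3 pin.py|tail -2
python3 - <<'E'
from h import *
a=mean_im("side",4);b=mean_im("top",2)
s=robot.read_state();p=np.array(s["tool_pos"]);u=np.array([-.194,.981,0])
sh=p+.0095*u+[0,0,.0245]
print("side",[proj("side",sh+[0,0,d]).round(1).tolist() for d in(.034,0,-.038)],"H",proj("side",[.5016,.2389,.043]),proj("top",[.5016,.2389,.043]))
im=np.hstack([cv2.resize(a[175:235,290:350],(500,500),interpolation=cv2.INTER_CUBIC),cv2.resize(b[200:260,200:236],(300,500),interpolation=cv2.INTER_CUBIC)])
cv2.imwrite("pics/l.png",np.clip(im,0,255).astype(np.uint8)[:,:,::-1])
E
```

```text
tcp [0.5058 0.229  0.0793] q [ 0.573  0.231  1.612 -0.329  1.438  0.444] F [ 0.5  0.  -0.7] t 35.33
[[-0.182  0.981  0.069]
 [ 0.921  0.195 -0.337]
 [-0.344  0.002 -0.939]]
shift units [ 0.07 -0.07  0.08]
lock_pin {'side': array([318.7, 191.4]), 'top': array([221.1, 230.6])} (array([0.50390987, 0.23791934, 0.09918152]), np.float64(0.3493634399392964))
pin_tip {'side': array([321.7, 208.1]), 'top': array([238.3, 234.1])} (array([0.50327652, 0.19376374, 0.06177873]), np.float64(0.693110816201667))
side [[318.7, 179.2], [318.9, 190.3], [319.1, 202.4]] H [318.53862481 209.10143785] [224.16242454 235.40078687]
```

View pics/l.png

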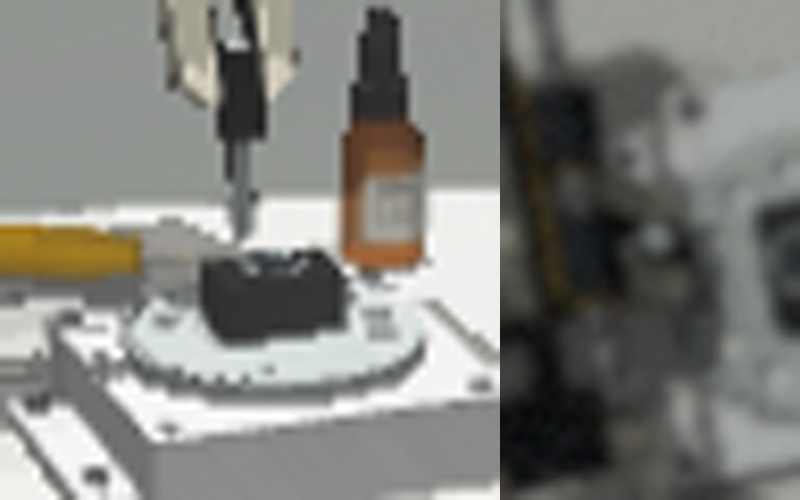

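Run:
```python
from h import *
P=[]
for i in range(8):
    eyes.read_camera("side");s=robot.read_state();P.append(np.r_[s["tool_pos"],s["force"]])
P=np.array(P);print(P.round(4)[:, :3]);print(P.mean(0).round(4),s["t"])
R=Ro.from_rotvec(s["orientation"]).as_matrix();print((R.T@(np.array([.5034,.2296,.0765])-P.mean(0)[:3])/.03).round(3),R[:,2])
```

```text
[[0.5053 0.2284 0.078 ]
 [0.5053 0.2284 0.078 ]
 [0.5053 0.2284 0.078 ]
 [0.5053 0.2284 0.078 ]
 [0.5053 0.2284 0.078 ]
 [0.5053 0.2284 0.078 ]
 [0.5053 0.2284 0.078 ]
 [0.5053 0.2284 0.078 ]]
[ 0.5053  0.2284  0.078  -0.3039 -0.2431 -1.0513] 37.2333
[ 0.066 -0.054  0.029] [ 0.06753764 -0.33682657 -0.93914138]
```

Call:
apply_moves(
  steps=[0.05,-0.05,-0.02,0,0,0,8,0.1,0,0.27,0,0,0,8,0.1,0,0.27,0,0,0,8,0,0,0,0,0,0,8,0,0,0,0,0,0,8],
)

```text
t: 37.65
tool_pos: [0.5025, 0.2292, 0.0593]
orientation: [1.811, 2.205, -0.323]
force: [-0.1, 0.5, -0.4]
opening: 0.0137
gripper_force: 29.9
```

Call:
apply_moves(
  steps=[0.034,0,0.094,0,0,0,8,0,0,0,0,0,0,8],
)

```text
t: 37.82
tool_pos: [0.5034, 0.2296, 0.0573]
orientation: [1.811, 2.204, -0.32]
force: [-0.8, -0.1, -1.4]
opening: 0.0137
gripper_force: 29.9
```

Call:
apply_moves(
  steps=[0.034,0,0.094,0,0,0,8,0,0,0,0,0,0,8],
)

```text
t: 37.98
tool_pos: [0.5034, 0.2296, 0.0544]
orientation: [1.811, 2.204, -0.32]
force: [0.3, -0.4, -0.1]
opening: 0.0139
gripper_force: 29.9
```

Call:
apply_moves(
  steps=[0.034,0,0.094,0,0,0,8,0,0,0,0,0,0,8],
)

```text
t: 38.15
tool_pos: [0.5033, 0.2296, 0.0513]
orientation: [1.811, 2.204, -0.321]
force: [0.2, -0.4, -1.4]
opening: 0.0137
gripper_force: 29.9
```

Call:
apply_moves(
  steps=[0.034,0,0.094,0,0,0,8,0,0,0,0,0,0,8],
)

```text
t: 38.32
tool_pos: [0.5033, 0.2296, 0.0482]
orientation: [1.811, 2.204, -0.321]
force: [-0.1, 0.2, -1.4]
opening: 0.0135
gripper_force: 29.9
```

Call:
apply_moves(
  steps=[0.034,0,0.094,0,0,0,8,0,0,0,0,0,0,8],
)

```text
t: 38.48
tool_pos: [0.5033, 0.2295, 0.0452]
orientation: [1.811, 2.204, -0.321]
force: [-0.0, -0.1, -1.0]
opening: 0.0141
gripper_force: 29.9
```

Call:
apply_moves(
  steps=[0.034,0,0.094,0,0,0,8,0.034,0,0.094,0,0,0,8,0,0,0,0,0,0,8],
  grip_force=45,
)

```text
t: 38.73
tool_pos: [0.5031, 0.2295, 0.0389]
orientation: [1.811, 2.205, -0.321]
force: [-0.3, -0.2, -1.0]
opening: 0.0136
gripper_force: 44.9
```

Call:
apply_moves(
  steps=[0.034,0,0.094,0,0,0,8,0.034,0,0.094,0,0,0,8,0,0,0,0,0,0,8],
)

```text
t: 38.98
tool_pos: [0.5031, 0.2294, 0.033]
orientation: [1.811, 2.205, -0.321]
force: [-0.2, -0.7, -0.5]
opening: 0.0133
gripper_force: 44.9
```

Call:
apply_moves(
  steps=[0.034,0,0.094,0,0,0,8,0.034,0,0.094,0,0,0,8,0,0,0,0,0,0,8],
)

```text
t: 39.23
tool_pos: [0.5038, 0.2297, 0.0278]
orientation: [1.811, 2.204, -0.319]
force: [0.7, 0.1, 1.1]
opening: 0.0134
gripper_force: 44.9
```

Call:
apply_moves(
  steps=[0.034,0,0.094,0,0,0,8,0,0,0,0,0,0,8],
)

```text
t: 39.4
tool_pos: [0.5038, 0.2297, 0.025]
orientation: [1.811, 2.204, -0.319]
force: [-0.4, -0.0, 2.8]
opening: 0.0134
gripper_force: 44.9
```

Call:
apply_moves(
  steps=[0.034,0,0.094,0,0,0,8,0,0,0,0,0,0,8],
)

```text
t: 39.57
tool_pos: [0.5038, 0.2297, 0.022]
orientation: [1.811, 2.204, -0.319]
force: [-0.2, -0.1, 4.0]
opening: 0.0133
gripper_force: 44.9
```

Call:
apply_moves(
  steps=[0.034,0,0.094,0,0,0,8,0,0,0,0,0,0,8],
)

```text
t: 39.73
tool_pos: [0.5041, 0.2298, 0.0195]
orientation: [1.811, 2.204, -0.319]
force: [-0.9, -1.0, 5.4]
opening: 0.0134
gripper_force: 44.9
```

Call:
apply_moves(
  steps=[0.02,0,0.05,0,0,0,8,0,0,0,0,0,0,8],
)

```text
t: 39.9
tool_pos: [0.5045, 0.2299, 0.0194]
orientation: [1.811, 2.203, -0.318]
force: [-4.6, -0.7, 15.6]
opening: 0.0136
gripper_force: 44.9
```

Call:
apply_moves(
  steps=[0.02,0,0.05,0,0,0,8,0,0,0,0,0,0,8],
)

```text
t: 40.07
tool_pos: [0.5048, 0.23, 0.0191]
orientation: [1.811, 2.202, -0.318]
force: [-8.5, -2.7, 25.2]
opening: 0.0136
gripper_force: 45.0
```

Call:
apply_moves(
  steps=[0.02,0,0.05,0,0,0,8,0,0,0,0,0,0,8],
)

```text
t: 40.23
tool_pos: [0.5052, 0.23, 0.0189]
orientation: [1.811, 2.201, -0.317]
force: [-11.8, -3.4, 35.1]
opening: 0.0133
gripper_force: 45.2
```

Call:
apply_moves(
  steps=[-0.05,0,-0.13,0,0,0,8,0,0,0,0,0,0,8,0,0,0,0,0,0,8],
)

```text
t: 40.48
tool_pos: [0.5043, 0.23, 0.0192]
orientation: [1.811, 2.203, -0.318]
force: [-2.0, -0.2, 12.5]
opening: 0.0135
gripper_force: 45.0
```

Call:
apply_moves(
  steps=[0,0,0,0,0,0,25,0,0,0,0,0,0,45,0,0,0,0,0,0,45,0,0,0,0,0,0,45,0,0,0,0,0,0,45,0,0,-0.4,0,0,0,45,0,0,-0.8,0,0,0,45,0,0,-1,0,0,0,45,0,0,-1,0,0,0,45,0,0,-1,0,0,0,45,0,0,-0.5,0,0,0,45,0,0,0,0,0,0,45],
)

```text
t: 41.48
tool_pos: [0.4961, 0.2802, 0.1561]
orientation: [1.811, 2.204, -0.308]
force: [0.1, 1.0, 0.8]
opening: 0.0419
gripper_force: 0.0
```

```bash
python3 pin.py
python3 - <<'E'
from h import *
for X in([.5016,.2389,.043],[.5016,.2389,.077],[.5092,.2006,.055]): print(proj("side",X),proj("top",X))
print(eyes.search_frame("side","lock_pin"))
E
```

```text
tcp [0.4961 0.2802 0.1561] q [ 0.65   0.225  1.474 -0.314  1.592  0.472] F [0.1 1.  0.8] open 0.0419 t 41.48
[[-0.181  0.981  0.074]
 [ 0.923  0.195 -0.332]
 [-0.34   0.008 -0.94 ]]
lock_pin {'side': array([319.7, 210.1]), 'top': array([229.85, 234.1 ])} (array([0.5037445 , 0.22144494, 0.04618946]), np.float64(0.3015541440728125))
pin_tip {'side': array([355.3, 365.7]), 'top': None} 
[318.53862481 209.10143785] [224.16242454 235.40078687]
[318.34484059 198.37862202] [222.11418232 233.21690398]
[322.73579214 209.51947733] [236.39599739 231.9222426 ]
[{'rect': [292.7, 205.9, 58.9, 30.7], 'conf': 0.61}]
```

Call:
apply_moves(
  steps=[-0.5,0,-0.5,0,0,0,45,-0.9,-0.18,0.18,0,0,0,45,-0.9,-0.18,0.18,0,0,0,45,-0.9,-0.18,0.18,0,0,0,45,-0.9,-0.18,0.18,0,0,0,45,-0.9,-0.18,0.18,0,0,0,45,-0.9,-0.18,0.18,0,0,0,45,-0.9,-0.18,0.18,0,0,0,45,-0.9,-0.18,0.18,0,0,0,45,-0.9,-0.18,0.18,0,0,0,45,0,0,0,0,0,0,45],
)

```text
t: 43.65
tool_pos: [0.4958, 0.0149, 0.209]
orientation: [1.813, 2.199, -0.32]
force: [-0.4, -0.1, 0.6]
opening: 0.0419
gripper_force: 0.0
```

Run:
```python
from h import *
im=mean_im("top",8);np.save("top3.npy",im);s=robot.read_state();print(s["tool_pos"],s["t"],s["force"])
A=np.load("top2.npy")
def dialangle(im):
    out=[]
    r=rect("top",im,.5092,.2006,.067,.035,700).mean(2)
    m=(r<np.percentile(r,12)).astype(np.uint8)
    m=cv2.morphologyEx(m,cv2.MORPH_CLOSE,np.ones((75,75)));n,l,st,ce=cv2.connectedComponentsWithStats(m)
    k=1+np.argmax(st[1:,4]);c=cv2.findContours((l==k).astype(np.uint8),0,1)[0][0];return cv2.minAreaRect(c)
print(dialangle(A),dialangle(im))
# ECC rotation of dial face (annulus, without the pin's side)
a,b=[cv2.GaussianBlur(rect("top",x,.5092,.2006,.043,.06,480).mean(2).astype(np.float32),(0,0),3) for x in(A,im)]
yy,xx=np.mgrid[:480,:480]-239.5;rr=np.hypot(xx,yy)*.25;mask=((rr<52)&~((xx<-80)&(np.abs(yy)<130))).astype(np.uint8)
print(cv2.findTransformECC(a,b,np.eye(2,3,dtype=np.float32),cv2.MOTION_EUCLIDEAN,(3,200,1e-6),mask,5))
```

```text
[0.4955395  0.01963751 0.20719445] 44.05 [ 0.46760223 -0.49389489  0.22365289]
((365.65313720703125, 363.34844970703125), (448.0310974121094, 249.84567260742188), 78.7585220336914) ((621.5, 210.5), (421.0, 155.0), 90.0)Traceback (most recent call last):
  File "<stdin>", line 14, in <module>
cv2.error: OpenCV(4.12.0) /io/opencv/modules/video/src/ecc.cpp:589: error: (-7:Iterations do not converge) The algorithm stopped before its convergence. The correlation is going to be minimized. Images may be uncorrelated or non-overlapped in function 'findTransformECC'
```

Call:
apply_moves(
  steps=[-0.9,-0.18,0.3,0,0,0,45,-0.9,-0.18,0.3,0,0,0,45,-0.9,-0.18,0.3,0,0,0,45,-0.9,-0.18,0.3,0,0,0,45,0,0,0,0,0,0,45],
)

```text
t: 44.47
tool_pos: [0.4963, -0.1005, 0.2111]
orientation: [1.812, 2.202, -0.322]
force: [-0.3, 0.2, -0.8]
opening: 0.0418
gripper_force: 0.0
```

Run:
```python
from h import *
im=mean_im("top",8);np.save("top3.npy",im);s=robot.read_state();print(s["tool_pos"],s["t"])
A=np.load("top2.npy")
r=rect("top",im,.5092,.2006,.067,.035,700).mean(2)
m=(r<np.percentile(r,12)).astype(np.uint8)
m=cv2.morphologyEx(m,cv2.MORPH_CLOSE,np.ones((75,75)));n,l,st,ce=cv2.connectedComponentsWithStats(m)
k=1+np.argmax(st[1:,4]);c=cv2.findContours((l==k).astype(np.uint8),0,1)[0][0];print(cv2.minAreaRect(c))
a,b=[cv2.GaussianBlur(rect("top",x,.5092,.2006,.043,.06,480).mean(2).astype(np.float32),(0,0),3) for x in(A,im)]
yy,xx=np.mgrid[:480,:480]-239.5;rr=np.hypot(xx,yy)*.25;mask=((rr<52)&~((xx<-80)&(np.abs(yy)<130))).astype(np.uint8)
print(cv2.findTransformECC(a,b,np.eye(2,3,dtype=np.float32),cv2.MOTION_EUCLIDEAN,(3,200,1e-6),mask,5))
for c in("side","top"):
    eyes.read_camera(c);print(c,[(np.round(d["xy"],1).tolist(),round(d["conf"],2)) for d in eyes.place_of(c,"lock_pin")])
```

```text
[ 0.49664059 -0.09607573  0.21068646] 44.8667
((624.0, 349.5), (699.0, 150.0), 90.0)Traceback (most recent call last):
  File "<stdin>", line 10, in <module>
cv2.error: OpenCV(4.12.0) /io/opencv/modules/video/src/ecc.cpp:589: error: (-7:Iterations do not converge) The algorithm stopped before its convergence. The correlation is going to be minimized. Images may be uncorrelated or non-overlapped in function 'findTransformECC'
```

Call:
apply_moves(
  steps=[-0.9,-0.18,0.3,0,0,0,45,-0.9,-0.18,0.3,0,0,0,45,-0.9,-0.18,0.3,0,0,0,45,-0.9,-0.18,0.3,0,0,0,45,-0.5,0,-0.2,0,0,0,45,0,0,0,0,0,0,45],
)

```text
t: 45.37
tool_pos: [0.5003, -0.2269, 0.2266]
orientation: [1.812, 2.201, -0.32]
force: [-0.0, -0.1, 1.0]
opening: 0.0423
gripper_force: 0.0
```

Run:
```python
from h import *
im=mean_im("top",8);np.save("top3.npy",im);s=robot.read_state();print(s["tool_pos"],s["t"])
A=np.load("top2.npy")
for x in(A,im):
    r=rect("top",x,.5092,.2006,.067,.028,560).mean(2)
    m=(r<np.percentile(r,18)).astype(np.uint8)
    m=cv2.morphologyEx(m,cv2.MORPH_CLOSE,np.ones((75,75)));n,l,st,ce=cv2.connectedComponentsWithStats(m)
    k=1+np.argmax(st[1:,4]);c=cv2.findContours((l==k).astype(np.uint8),0,1)[0][0];print(cv2.minAreaRect(c))
a,b=[cv2.GaussianBlur(rect("top",x,.5092,.2006,.043,.06,480).mean(2).astype(np.float32),(0,0),3) for x in(A,im)]
yy,xx=np.mgrid[:480,:480]-239.5;rr=np.hypot(xx,yy)*.25;mask=((rr<52)&~((xx<-80)&(np.abs(yy)<130))).astype(np.uint8)
try: print(cv2.findTransformECC(a,b,np.eye(2,3,dtype=np.float32),cv2.MOTION_EUCLIDEAN,(3,200,1e-6),mask,5))
except Exception as e: print("ecc fail")
for c in("side","top"):
    eyes.read_camera(c);print(c,[(np.round(d["xy"],1).tolist(),round(d["conf"],2)) for d in eyes.place_of(c,"lock_pin")],[(np.round(d["rect"]).tolist(),round(d["conf"],2)) for d in eyes.search_frame(c,"lock_pin")])
```

```text
[ 0.49976036 -0.22375204  0.22444484] 45.7667
((272.9207763671875, 196.07736206054688), (245.96376037597656, 242.8308563232422), 79.3803482055664)
((297.6752014160156, 294.4263000488281), (445.6885681152344, 248.13882446289062), 79.28687286376953)
(0.9983664952089281, array([[ 0.9998373 , -0.01803984,  4.590117  ],
       [ 0.01803984,  0.9998373 , -4.2429514 ]], dtype=float32))
side [([374.9, 356.2], 0.71), ([317.1, 210.7], 0.61)] []
top [([220.7, 238.3], 0.39)] [([386.0, 202.0, 8.0, 18.0], 0.3)]
```

```bash
python3 -c "
from plant import robot
print(robot.close_job())"
```

```text
the job is handed in; nothing more can be done
None
```

I turned the dial to about 60 degrees (my camera estimates ran from 59 to 61), rested and re-gripped the lock pin, pushed it in until it stopped hard at the expected home height, let go and handed the job in at about 46 s; no verdict came back, and I did not recheck the bystanders after the last moves.

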